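Put the burr carrier back on the coffee grinder and clamp it

TASK

The coffee grinder has been brushed out and is open. Take the upper burr carrier from the mat, keep it level and lower it (do not drop it) over the grinder's two guide pins until it sits flush on the head, then swing the clamp lever all the way round so that its tongue locks over the carrier's rim. Leave the other things on the counter as they stand.

Things in the scene. Friction and masses are not known exactly. Their poses are not given: they have to be found in the camera images.
- burr_carrier: the upper burr carrier, loose, 0.3 to 0.6 kg, burr side down on a rubber mat (200 x 180 x 5 mm): an aluminium disc, 92 mm across, 12 thick, with an ear at either end (150 mm over both), an upright tube in its middle and a 64 mm burr ring, 10 mm thick, below. Origin: centre of the burr ring's underside (plate underside 10, plate top 22, ear top 26 mm above it); x: through the ears
- tube_top (a point): centre of the top of the carrier's upright tube (its bean inlet), 67 mm above the carrier's origin. The tube is round, 46 mm in outer diameter, and stands 45 mm above the plate; the carrier is balanced on its axis. It is the place to grip, best by its upper half, which is clear of pins and clamp
- ear_hole_a (a point): lower mouth of the plain vertical through hole in one ear, level with the plate's underside, 60 mm from the tube's axis along the carrier's +x; hole 12 mm in diameter, ear 30 mm across and 16 mm thick. Either ear may go on either pin
- ear_hole_b (a point): the same in the other ear, 60 mm along the carrier's -x
- grinder: the coffee grinder, fixed to the counter: a white cylindrical tower on a black foot with a round aluminium head, 156 mm across, on top; a chute with a steel dosing cup below it on its -x side and a clamp lever on its +y side. Origin: on the counter, on the head's vertical axis; z up, x along the line through both guide pins. Nothing stands above the head but the pins and the clamp
- head_seat (a point): centre of the head's flat top face (the deck), 175 mm above the counter; axes as the grinder's. Round it is the open burr chamber, 74 mm across and 25 mm deep (the fixed lower burr fills its lowest 9 mm). With the carrier home its plate lies on the deck, its burr ring hangs in the chamber and its origin lies 10 mm below this point
- pin_near (a point): tip of the fixed steel guide pin at the grinder's x = -60, y = 0 mm: 9 mm in diameter, standing 26 mm above the deck, its last 8 mm tapering to about 4 mm
- pin_far (a point): tip of the other guide pin, the same, at the grinder's x = +60, y = 0 mm
- clamp_lever (a joint): angle of the clamp lever about its vertical pivot, rad, growing anticlockwise from above: 0 = open (handle out to the grinder's +y), 1.5 = locked, at its stop (handle along the grinder's -x, tongue over the plate's rim). Starts at 0 to 0.2. A flat bar 14.5 mm above the deck: it passes 2.5 mm over a plate that is home, else is blocked. Stays where left; 2 N at the knob moves it
- clamp_knob (a point): middle of the lever's upright round black knob, 15 mm in diameter and 29 mm tall (14.5 mm above and below this point), 65 mm from the pivot axis; moves with the lever, about 36 mm above the deck
- clamp_hinge (a point): point on the vertical pivot axis of the clamp lever, 64 mm from the head's axis on the grinder's +y side
- bean_hopper: the grinder's clear plastic bean hopper, loose, standing mouth down, 127 mm across and 131 mm tall; leave alone. Origin: centre of its underside
- brush: cleaning brush with a wooden handle, loose, lying on the counter, 160 mm long, 25 mm thick; leave alone. Origin: under its middle
- milk_jug: small steel milk jug, loose, 80 mm tall; leave alone. Origin: centre of its underside
- tamper: coffee tamper with a dark wooden handle, loose, 58 mm across and 94 mm tall; leave alone. Origin: centre of its underside
Mind the look-alikes: they are no part of the job. Leave any orange look-alike of the burr_carrier alone.

How it is judged:
On the way, in this order (a step that is already met when the one before it is completed fails the run):
1. the burr carrier sits home on both guide pins, its plate flat on the head (z of burr_carrier in the frame of head_seat between -0.013 and -0.0075 m and horizontal distance between burr_carrier and head_seat below 0.004 m and angle between the z axis of burr_carrier and the z axis of head_seat, either way round below 0.04 rad and angle between the x axis of burr_carrier and the x axis of head_seat, either way round below 0.09 rad), for 0.2 s.
2. the clamp lever is swung round over its rim (value of joint clamp_lever above 1.3 rad), for 0.1 s.
At the end, for the whole second after the job is handed in: The burr carrier is on both guide pins with its plate flat on the head (height within about 3 mm, centred within 4 mm, level within 0.04 rad, its holes' line along the pins' within 0.09 rad, either way round), at rest, and the clamp lever stands at 1.3 rad or more, its tongue over the rim (all of step 1 and value of joint clamp_lever above 1.3 rad and linear speed of burr_carrier below 0.02 m/s); the robot touches nothing.
It fails at once if the burr carrier is tipped more than about 17 degrees (angle between burr_carrier's own z axis and vertical above 0.3 rad).
It fails at once if the burr carrier is dropped (falls free faster than 0.45 m/s, about 10 mm of fall) (linear speed of burr_carrier above 0.45 m/s and contact force between the fingers and burr_carrier below 0.2 N).
It fails at once if the bean hopper, brush, milk jug or tamper is shifted more than 30 mm or the hopper, jug or tamper is tipped over (distance of any of bean_hopper, brush, milk_jug, tamper from where it was at the start of the episode above 0.03 m or angle between any of bean_hopper, milk_jug, tamper's own z axis and vertical above 0.5 rad).
It also fails if it takes over 64 s, if anything falls off the work surface, if the arm or the gripper's body presses on something with over 40 N, if the wrist force passes 120 N, or if a joint passes its speed limit or range.

ROBOT

A 6-joint arm with a two-finger parallel gripper is mounted at the origin on a cart in front of the work surface, level with it; the furniture and walls round the work are solid. World frame = base frame: x ahead of the robot, y to its left, z up, the work surface at z = 0. Lengths are in m, angles in rad, forces in N, time in s.
With the tool pointing down it reaches from about 0.425 to 0.95 m from the base axis. Payload 3.5 kg.
Tool frame: the origin (TCP) lies midway between the tips of the shut fingers; the grasp point (between the pads) lies 19 mm behind it; z points along the fingers, y is the line along which they close (so a half turn about z gives the same grasp; the last joint's range is limited). The gripper opens to 85 mm and grips with 20 to 120 N. Pads are 22 mm wide; open, the fingers measure 114 mm over their backs; the gripper's body (76 mm by 85 mm) begins 54 mm behind the grasp point. The pads swing forward as they close: fully open they stand 13 mm farther back than shut.
Start: joints at [-1.254, 0.286, 1.577, -0, 1.279, -0.15], TCP at [0.304, -0.603, 0.199] pointing down, gripper open.
Joint ranges: [-2.77, 2.77], [-0.9, 2.22], [0.21, 2.48], [-1.53, 4.67], [0.24, 2.81], [-2.84, 2.84]. Speed limits (rad/s): [2.79, 2.79, 3.14, 3.14, 3.14, 3.14].

INTERFACE

Orientations are given as a unit quaternion [x, y, z, w].
In Python, from plant import ctrl gives the robot as it stands.
- The arm moves only by the tool send_rows, never from a script. Its argument "series" is a list that holds one entry, the list of rows, each a list of 7 numbers: the shift along the tool's x, y, z in cm, then the turn, a rotation vector about the tool's x, y, z in rad, then the opening, from -1 (shut) to 1 (fully open). In form: [[[x, y, z, rx, ry, rz, jaw], ...]]. A call has 1 to 10 rows; each row shifts and turns the commanded pose from where the row before left it, along the tool's axes as they then stand; what a row does not reach is not made up. A row lasts 1/8 s, in which the tool goes at most 62.5 mm and 10.7 degrees, less where a joint would pass 70% of its speed; a pose out of reach is approached as far as the arm can. A call is refused whole if a number of a shift passes 6.25 or a number of a turn 0.188, either way. A call with a gripper value outside its range is refused whole. The fingers move at their own pace and stop on an object; "force" is the grip in N (left out, the last holds). Time passes only in rows, so rows that do not move let the fingers close. It gives the time, the measured TCP pose, the force, the opening and the grip force at its end, in the units of the state.
- ctrl.get_state(): the state, without advancing time (a new reading comes with each control period).
- ctrl.read_camera(name): name is "scene" or "top" or "wrist"; returns a dict with "img" (400x640x3 uint8, red, green, blue), "fx", "fy", "cx", "cy" (pixels), "R" (3x3) and "t" (3): a world point X has camera coordinates R X + t; the wrist camera has in their place "hand_eye" (4x4, takes a point from camera to tool coordinates, whose origin is the TCP and whose axes are the flange's). Camera axes: x right, y down, z forward; pixel columns grow to the right and rows downward; lengths in m; the calibration is good to about 2 mm. A picture is of the moment at which its call begins: read the wrist's pose just before it. There is no depth.
- ctrl.sign_off(): hands the job in; it is judged then, once.
The state is a dict: "time": time; "qpos": joint angles; "dq": joint speeds; "joint_efforts": joint torques, N m; "eef_pos": TCP position; "tcp_rot": TCP orientation; "contact_force": force on the tool from outside, world axes, zero at the start; "wrist_torque": the same for the moment, N m; "opening": opening from 0.0 (shut) to 1.0 (fully open); "finger_force": force on a finger pad.
Only numpy, scipy, OpenCV 4.12 (cv2) and the standard library are available. Lean on these libraries where they do the work, as an engineer would, in place of code of your own. Each camera call takes 0.05 s, during which the arm holds its last target. There are 200 camera calls.

## Working session

There is one attempt and no reset: what is moved stays moved. The work goes in short steps, Python scripts to look and compute and a tool call to move; the robot and the scene stay as the last step left them, time stands still between calls to the robot, and variables do not carry over. Pictures are saved under pics/ and viewed, at most 10 in all, crops included, and the job is handed in when it is done.

Besides the shell and the picture viewer there is one more tool, called after "Request:" by a JSON object that holds its "fn" and its "kwargs". send_rows: Moves the arm, as the interface text tells. Its arguments: {"type":"object","properties":{"series":{"type":"array"},"force":{"type":"number"}},"required":["series"]}

```bash
mkdir -p pics; python3 - <<'E'
from plant import ctrl
import cv2,numpy as np,pickle
s=ctrl.get_state();print(s)
d={}
for n in("scene","top","wrist"):
    c=ctrl.read_camera(n);d[n]=c;cv2.imwrite(f"pics/{n}0.png",c["img"][:,:,::-1])
    print(n,{k:np.round(v,4).tolist() for k,v in c.items() if k!="img"})
pickle.dump(d,open("cams0.pkl","wb"))
E
```

```text
{'time': 0.0, 'qpos': array([-1.25404431e+00,  2.87185999e-01,  1.57819889e+00,  1.35902958e-05,
        1.27858661e+00, -1.49994465e-01]), 'dq': array([-5.80003980e-04,  1.03849612e-03,  1.90448161e-03,  1.71294669e-03,
        3.25855485e-05,  5.55985348e-04]), 'joint_efforts': array([-2.04547550e-04, -4.05981946e+01, -2.92625839e+01, -8.07615675e-05,
        5.89056493e-03,  1.01875681e-06]), 'eef_pos': array([ 0.3035393 , -0.60207434,  0.19802186]), 'tcp_rot': array([ 9.72891600e-01,  2.31258558e-01, -9.25753992e-05, -1.18583029e-03]), 'contact_force': array([-0.62009297,  0.20874098, -0.73481685]), 'wrist_torque': array([ 0.01601623, -0.01648888,  0.00446908]), 'finger_force': 0.0, 'opening': 1.002564532091928}
scene {'fx': 410.7325, 'fy': 410.7325, 'cx': 318.3955, 'cy': 199.0048, 'R': [[-0.5883, -0.8086, -0.0067], [-0.4034, 0.3007, -0.8642], [0.7008, -0.5057, -0.5031]], 't': [0.3796, 0.3192, 0.9909]}
top {'fx': 434.3962, 'fy': 434.3962, 'cx': 314.5205, 'cy': 196.2363, 'R': [[0.0047, -0.9999, -0.0114], [-0.9989, -0.0042, -0.0457], [0.0457, 0.0116, -0.9989]], 't': [0.0842, 0.5283, 1.1842]}
wrist {'fx': 354.5989, 'fy': 354.5989, 'cx': 314.676, 'cy': 195.7367, 'hand_eye': [[0.0001, -0.9601, -0.2795, 0.0712], [1.0, 0.0003, -0.0007, -0.0003], [0.0008, -0.2795, 0.9601, -0.1743], [0.0, 0.0, 0.0, 1.0]]}
```

View pics/top0.png

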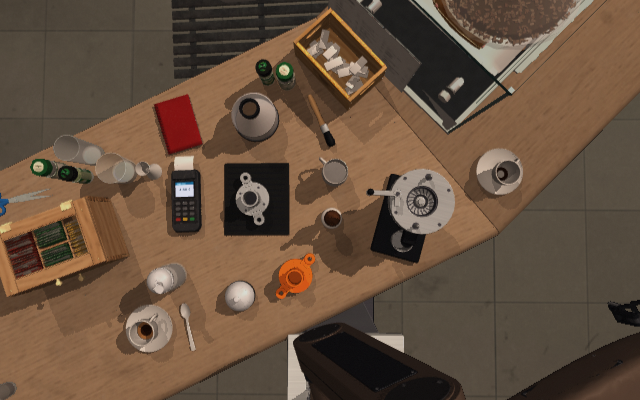

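View pics/scene0.png

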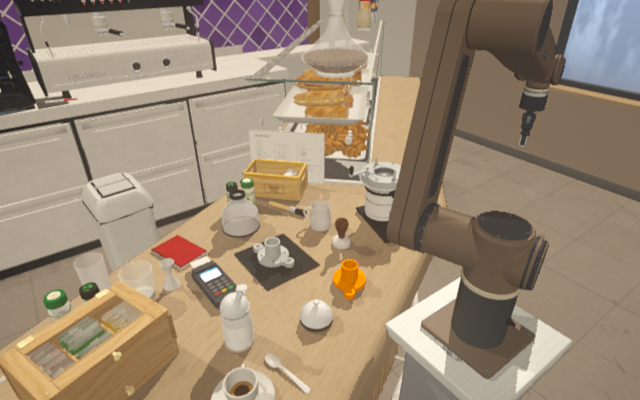

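The top view shows the steel carrier on its mat at about (252,199), with its ears at about (242,181) and (258,219). The orange look-alike is at (296,277). The grinder head is at (422,201) and the knob at about (371,192). I'll enlarge both areas.

```bash
cat > h.py <<'E'
import numpy as np,cv2,pickle
from scipy.spatial.transform import Rotation as Ro
def ray(c,uv):
    d=c["R"].T@np.array([(uv[0]-c["cx"])/c["fx"],(uv[1]-c["cy"])/c["fy"],1]); return -c["R"].T@c["t"],d
def onz(c,uv,z):
    o,d=ray(c,uv); return o+d*(z-o[2])/d[2]
def wristcam(c,s):
    T=np.eye(4);T[:3,:3]=Ro.from_quat(s["tcp_rot"]).as_matrix();T[:3,3]=s["eef_pos"]
    M=np.linalg.inv(T@np.array(c["hand_eye"])); return dict(c,R=M[:3,:3],t=M[:3,3])
def proj(c,X):
    p=c["R"]@np.array(X)+c["t"];return np.array([c["fx"]*p[0]/p[2]+c["cx"],c["fy"]*p[1]/p[2]+c["cy"]])
E
python3 - <<'E'
from h import *
d=pickle.load(open("cams0.pkl","rb"));c=d["top"]
print("cam",ray(c,(0,0))[0])
print("mat/carrier ears",onz(c,(242,181),.031),onz(c,(258,219),.031),"c",onz(c,(252,199),.05),"head",onz(c,(422,201),.175),"knob",onz(c,(371,192),.211))
im=c["img"][:,:,::-1]
a=cv2.resize(im[155:243,215:303],(396,396),interpolation=cv2.INTER_CUBIC)
b=cv2.resize(im[157:245,365:463],(441,396),interpolation=cv2.INTER_CUBIC)[:,:400]
cv2.imwrite("pics/crop1.png",np.hstack([a,b]))
E
```

```text
cam [0.47318646 0.07275725 1.2079599 ]
mat/carrier ears [0.56772039 0.28397726 0.031     ] [0.46463709 0.23925866 0.031     ] c [0.5180691  0.25319734 0.05      ] head [ 0.51019014 -0.17037713  0.175     ] knob [ 0.52906811 -0.04530461  0.211     ]
```

View pics/crop1.png

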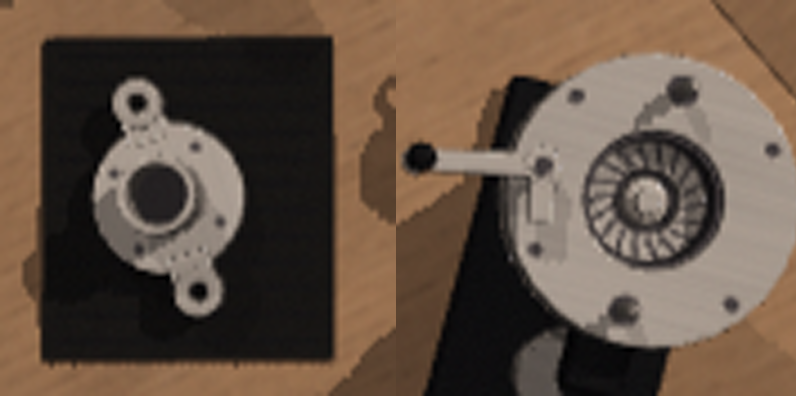

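The crop shows the carrier's ear holes at crop (138,102) and (199,291), the tube top at (160,193), the pins at (683,90) and (624,310), and the knob at (422,156). The chute is at the bottom of the image, so the grinder's -x points toward world -x and the lever stands open.

```bash
cat >> h.py <<'E'
def go(s,p,yaw):
    R=Ro.from_quat(s["tcp_rot"]).as_matrix()
    T=np.array([[np.cos(yaw),np.sin(yaw),0],[np.sin(yaw),-np.cos(yaw),0],[0,0,-1]])
    print("tool shift cm",np.round(R.T@(np.array(p)-s["eef_pos"])*100,2),"rotvec",np.round(Ro.from_matrix(R.T@T).as_rotvec(),4))
E
python3 - <<'E'
from h import *
from plant import ctrl
d=pickle.load(open("cams0.pkl","rb"));c=d["top"]
L=lambda x,y:((x-1.75)/4.5+215,(y-1.75)/4.5+155)
Rr=lambda x,y:((x-396-1.75)/4.5+365,(y-1.75)/4.5+157)
ea,eb=onz(c,L(138,102),.031),onz(c,L(199,291),.031)
t=onz(c,L(160,193),.072)
pf,pn=onz(c,Rr(683,90),.201),onz(c,Rr(624,310),.201)
kn=onz(c,Rr(422,156),.225);hd=onz(c,Rr(655,200),.175);ch=onz(c,Rr(654,200),.165)
an=lambda v:np.degrees(np.arctan2(v[1],v[0]))
print(ea,eb,(ea+eb)/2,np.linalg.norm(ea-eb),an(ea-eb),t)
print(pf,pn,(pf+pn)/2,np.linalg.norm(pf-pn),an(pf-pn),hd,ch,kn)
m=(pf+pn)/2;u=(pf-pn)/np.linalg.norm(pf-pn);v=np.array([-u[1],u[0],0]);h=m+.064*v
print("hinge",h,"knob d",np.linalg.norm((kn-h)[:2]),"ang",an(kn-h)-an(v))
s=ctrl.get_state();go(s,[(ea+eb)[0]/2,(ea+eb)[1]/2,.30],np.radians(an(ea-eb)))
E
```

```text
[0.57791555 0.27516044 0.031     ] [0.4638962  0.23698903 0.031     ] [0.52090587 0.25607474 0.031     ] 0.12023921334032414 18.50952023535528 [0.52113177 0.25462875 0.072     ]
[ 0.56590172 -0.17940273  0.201     ] [ 0.45262691 -0.14841569  0.201     ] [ 0.50926432 -0.16390921  0.201     ] 0.11743670775961441 -15.299323758679947 [ 0.51005995 -0.17077062  0.175     ] [ 0.51041463 -0.17259729  0.165     ] [ 0.52991478 -0.04226764  0.225     ]
hinge [ 0.52615146 -0.10217734  0.201     ] knob d 0.060027780893592494 ang 11.70493251977696
tool shift cm [ 58.03 -66.89 -10.02] rotvec [-0.0019 -0.0002  0.1437]
```

Request:
{"fn": "send_rows", "kwargs": {"series": [[[0,0,-5.8,0,0,0,1],[0,0,-5.8,0,0,0,1],[0,0,-5.6,0,0,0,1],[4.74,-3.71,0,0,0,0,1],[4.74,-3.71,0,0,0,0,1],[4.74,-3.71,0,0,0,0,1],[4.74,-3.71,0,0,0,0,1],[4.74,-3.71,0,0,0,0,1],[4.74,-3.71,0,0,0,0,1],[4.74,-3.71,0,0,0,0,1]]]}}

```text
time: 1.4
eef_pos: [0.4836, -0.2195, 0.3711]
tcp_rot: [0.973, 0.231, 0.0, -0.0]
contact_force: [0.9, -0.2, 0.3]
opening: 1.0
finger_force: 0.0
```

Request:
{"fn": "send_rows", "kwargs": {"series": [[[4.74,-3.71,0,0,0,0,1],[0,0,0,0,0,0,1],[0,0,0,0,0,0,1]]]}}

```text
time: 1.78
eef_pos: [0.5087, -0.1671, 0.3711]
tcp_rot: [0.973, 0.232, -0.0, 0.0]
contact_force: [0.6, 0.3, -0.0]
opening: 0.998
finger_force: 0.0
```

```bash
python3 - <<'E'
from h import *
from plant import ctrl
s=ctrl.get_state();print(s["eef_pos"],s["tcp_rot"],s["dq"].round(3))
c=ctrl.read_camera("wrist");c=wristcam(c,s);pickle.dump(c,open("w1.pkl","wb"))
for p in([.509,-.166,.175],[.5659,-.1794,.201],[.4526,-.1484,.201],[.53,-.042,.22]):print(proj(c,p))
cv2.imwrite("pics/w1.png",c["img"][:,:,::-1])
E
```

```text
[ 0.50868501 -0.16710634  0.37109786] [ 9.72807156e-01  2.31616249e-01 -3.84123630e-04  5.42311564e-05] [-0.032  0.001 -0.001  0.     0.001  0.003]
[314.45474872 161.62842552]
[353.89218918 120.39792617]
[274.16145136 207.37759674]
[199.04625518  87.32849256]
```

View pics/w1.png

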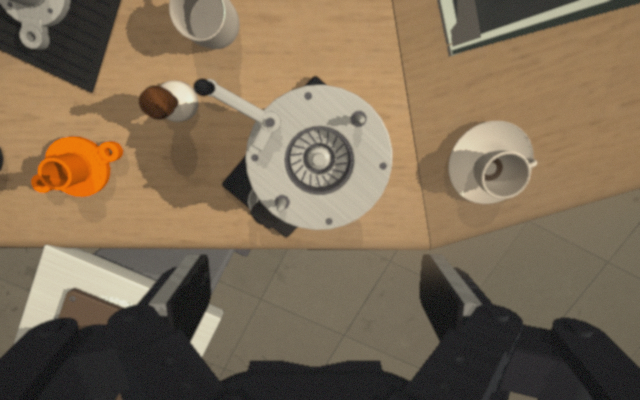

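The wrist view shows the head at (319,158), the pins near (360,117) and (282,202), and the knob at (204,87). The tamper is at (165,101), well below the lever. I'll zoom in.

```bash
python3 - <<'E'
from h import *
c=pickle.load(open("w1.pkl","rb"));im=c["img"][:,:,::-1]
cv2.imwrite("pics/w1c.png",cv2.resize(im[75:225,195:395],(800,600),interpolation=cv2.INTER_CUBIC))
hsv=cv2.cvtColor(np.ascontiguousarray(im),cv2.COLOR_BGR2HSV)
m=((hsv[...,1]<45)&(hsv[...,2]>120)).astype(np.uint8)
m[:75]=0;m[235:]=0;m[:,:240]=0;m[:,398:]=0
m=cv2.morphologyEx(m,cv2.MORPH_OPEN,np.ones((9,9)))
k=max(cv2.findContours(m,0,1)[0],key=cv2.contourArea);e=cv2.fitEllipse(cv2.convexHull(k));print(e,onz(c,e[0],.175))
E
```

```text
((317.5072021484375, 156.55255126953125), (143.57582092285156, 146.21148681640625), 97.01559448242188) [ 0.51529051 -0.166429    0.175     ]
```

View pics/w1c.png

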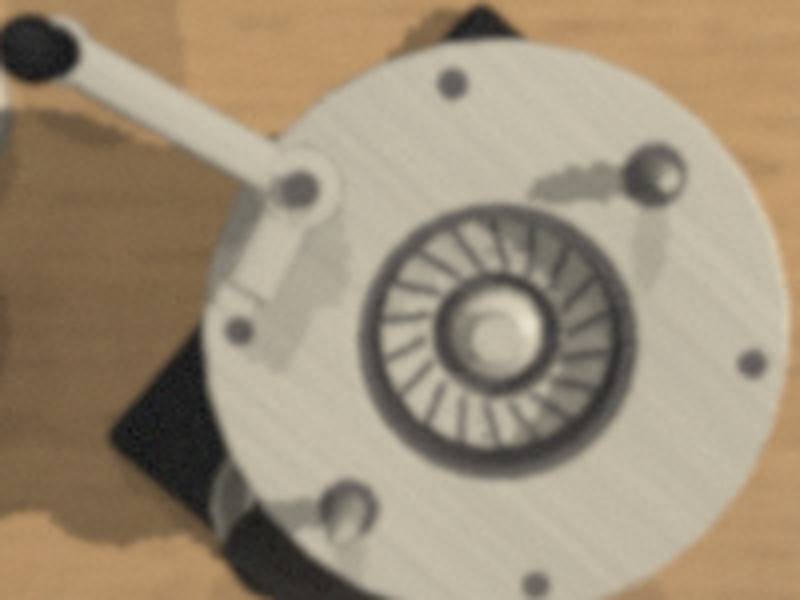

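```bash
python3 - <<'E'
from h import *
from plant import ctrl
c=pickle.load(open("w1.pkl","rb"));t=pickle.load(open("cams0.pkl","rb"))["top"]
P=lambda x,y:((x-1.5)/4+195,(y-1.5)/4+75)
f=onz(c,P(668,178),.201);n=onz(c,P(350,528),.201);m=(f+n)/2
print(f,n,m,np.linalg.norm(f-n),np.degrees(np.arctan2(*(f-n)[[1,0]])))
print("deck",onz(c,P(497,332),.175),"chamber",onz(c,P(498.5,340.5),.175),"knob",onz(c,P(38,48),.2255),"hinge",onz(c,P(299,188),.195))
# deck in both via top cam edges
im=np.ascontiguousarray(t["img"][:,:,::-1]);hsv=cv2.cvtColor(im,cv2.COLOR_BGR2HSV)
mk=((hsv[...,1]<45)&(hsv[...,2]>110)).astype(np.uint8);mk[:,:386]=0;mk[:,460:]=0;mk[:160]=0;mk[240:]=0
mk=cv2.morphologyEx(mk,cv2.MORPH_OPEN,np.ones((5,5)))
k=max(cv2.findContours(mk,0,1)[0],key=cv2.contourArea);e=cv2.fitEllipse(cv2.convexHull(k));print(e,onz(t,e[0],.175))
print("top proj of wrist f,n,m", [proj(t,x).round(1) for x in (f,n,m)])
s=ctrl.get_state();print(s["eef_pos"],s["dq"].round(3))
E
```

```text
[ 0.57026074 -0.18539902  0.201     ] [ 0.45700005 -0.15531589  0.201     ] [ 0.51363039 -0.17035745  0.201     ] 0.11718779095331772 -14.87485793604955
deck [ 0.51492304 -0.16823388  0.175     ] chamber [ 0.51308044 -0.16961668  0.175     ] knob [ 0.53323017 -0.04726363  0.2255    ] hinge [ 0.52780183 -0.10754997  0.195     ]
((420.47430419921875, 201.07937622070312), (63.06913757324219, 68.23234558105469), 99.1757583618164) [ 0.50998618 -0.1667657   0.175     ]
top proj of wrist f,n,m [array([431. , 174.7]), array([418.3, 223.6]), array([424.6, 199.1])]
[ 0.50850391 -0.16778256  0.37110807] [-0.021  0.002 -0.     0.003 -0.     0.002]
```

Request:
{"fn": "send_rows", "kwargs": {"series": [[[2.51,-4.65,0,0,0,0,1],[2.51,-4.65,0,0,0,0,1],[2.51,-4.65,0,0,0,0,1],[2.51,-4.65,0,0,0,0,1],[2.51,-4.65,2,0,0,0,1],[2.51,-4.65,2,0,0,0,1],[2.51,-4.65,2,0,0,0,1],[2.51,-4.65,2,0,0,0,1],[0,0,3.5,0,0,0.0715,1],[0,0,3.5,0,0,0.0715,1]]]}}

```text
time: 3.08
eef_pos: [0.5215, 0.2545, 0.2203]
tcp_rot: [0.987, 0.159, 0.0, 0.0]
contact_force: [0.5, -0.1, -0.9]
opening: 0.997
finger_force: 0.0
```

Request:
{"fn": "send_rows", "kwargs": {"series": [[[0,0,0,0,0,0,1],[0,0,0,0,0,0,1],[0,0,0,0,0,0,1],[0,0,0,0,0,0,1]]]}}

```text
time: 3.58
eef_pos: [0.5216, 0.2554, 0.2232]
tcp_rot: [0.987, 0.161, 0.001, -0.0]
contact_force: [0.9, 0.1, 0.1]
opening: 1.0
finger_force: 0.0
```

```bash
python3 - <<'E'
from h import *
from plant import ctrl
s=ctrl.get_state();print(s["eef_pos"],s["tcp_rot"],s["dq"].round(3))
c=ctrl.read_camera("wrist");c=wristcam(c,s);pickle.dump(c,open("w2.pkl","wb"))
for p in([.521,.255,.072],[.5779,.275,.031],[.4639,.237,.031]):print(proj(c,p))
cv2.imwrite("pics/w2.png",cv2.resize(c["img"][20:320,120:520,::-1],(800,600)))
E
```

```text
[0.52162515 0.2554373  0.22315617] [ 9.86935414e-01  1.61110260e-01  1.39593496e-03 -1.52370687e-04] [ 0.006  0.004  0.009 -0.001 -0.002  0.001]
[315.49916563 172.70078619]
[314.61187589 105.0244512 ]
[314.39740794 218.13442754]
```

View pics/w2.png

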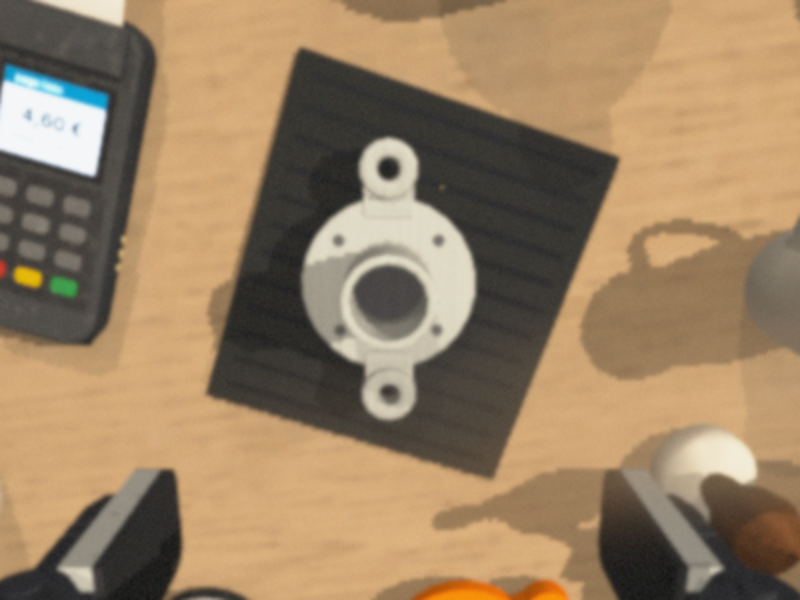

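The ear holes are at crop (389,167) and (390,394) and the tube's top rim is centred at (388,301). The tool is aligned with the ears to within a pixel.

```bash
python3 - <<'E'
from h import *
from plant import ctrl
c=pickle.load(open("w2.pkl","rb"))
P=lambda x,y:((x-.5)/2+120,(y-.5)/2+20)
a=onz(c,P(389,167),.031);b=onz(c,P(390,394),.031);t=onz(c,P(388,301),.072);m=(a+b)/2
yaw=np.arctan2(*(a-b)[[1,0]]);print(a,b,m,np.linalg.norm(a-b),np.degrees(yaw),t)
s=ctrl.get_state();g=(m+t)/2;go(s,[g[0],g[1],.036],yaw)
E
```

```text
[0.57941678 0.27589094 0.031     ] [0.4655462  0.23714485 0.031     ] [0.52248149 0.25651789 0.031     ] 0.12028204082133725 18.79160347001863 [0.52270093 0.25730006 0.072     ]
tool shift cm [ 0.12 -0.1  18.68] rotvec [ 0.0001 -0.0022 -0.0042]
```

Request:
{"fn": "send_rows", "kwargs": {"series": [[[0.1,-0.1,4,0,0,0,1],[0,0,4,0,0,0,1],[0,0,4,0,0,0,1],[0,0,3,0,0,0,1],[0,0,2.2,0,0,0,1],[0,0,1.5,0,0,0,1],[0,0,0,0,0,0,1],[0,0,0,0,0,0,1]]]}}

```text
time: 4.62
eef_pos: [0.5224, 0.2571, 0.0357]
tcp_rot: [0.987, 0.161, 0.001, -0.0]
contact_force: [-0.9, 1.0, -0.5]
opening: 0.999
finger_force: 0.0
```

Request:
{"fn": "send_rows", "kwargs": {"series": [[[0,0,0,0,0,0,-1],[0,0,0,0,0,0,-1],[0,0,0,0,0,0,-1],[0,0,0,0,0,0,-1],[0,0,0,0,0,0,-1],[0,0,0,0,0,0,-1],[0,0,0,0,0,0,-1],[0,0,0,0,0,0,-1]]], "force": 60}}

```text
time: 5.62
eef_pos: [0.522, 0.2567, 0.0358]
tcp_rot: [0.987, 0.161, 0.0, 0.0]
contact_force: [-1.8, -1.4, 4.8]
opening: 0.488
finger_force: 59.9
```

Request:
{"fn": "send_rows", "kwargs": {"series": [[[0,0,-0.5,0,0,0,-1],[0,0,-1,0,0,0,-1],[0,0,-2,0,0,0,-1],[0,0,-3,0,0,0,-1],[0,0,-4,0,0,0,-1],[0,0,-4,0,0,0,-1],[0,0,-4,0,0,0,-1],[0,0,-4,0,0,0,-1],[0,0,-3,0,0,0,-1],[0,0,-1,0,0,0,-1]]]}}

```text
time: 6.88
eef_pos: [0.5222, 0.2571, 0.3033]
tcp_rot: [0.987, 0.161, 0.003, -0.0]
contact_force: [1.0, -0.0, -5.6]
opening: 0.486
finger_force: 61.6
```

Request:
{"fn": "send_rows", "kwargs": {"series": [[[-0.5,1.4,0,0,0,0,-1],[-1,2.8,0,0,0,0,-1],[-1.1,3,0,0,0,0,-1],[-1.1,3,0,0,0,0,-1],[-1.1,3,0,0,0,0,-1],[-1.1,3,0,0,0,0,-1],[-1.1,3,0,0,0,0,-1],[-1.1,3,0,0,0,0,-1],[-1.1,3,0,0,0,0,-1],[-1.1,3,0,0,0,0,-1]]]}}

```text
time: 8.12
eef_pos: [0.5118, -0.0449, 0.2968]
tcp_rot: [0.987, 0.161, -0.002, -0.001]
contact_force: [0.5, 0.0, -5.9]
opening: 0.486
finger_force: 61.7
```

Request:
{"fn": "send_rows", "kwargs": {"series": [[[-1.1,3,0,0,0,0,-1],[-1.1,3,0,0,0,0,-1],[-1,2.9,0,0,0,0,-1],[-0.8,2,0,0,0,0,-1],[-0.3,1,0,0,0,0,-1],[0,0,0,0,0,0.05,-1],[0,0,0,0,0,0.1,-1],[0,0,0,0,0,0.1,-1],[0,0,0,0,0,0.1,-1],[0,0,0,0,0,0.1,-1]]]}}

```text
time: 9.38
eef_pos: [0.5098, -0.1693, 0.298]
tcp_rot: [0.998, -0.064, -0.001, -0.001]
contact_force: [-0.5, 0.2, -4.4]
opening: 0.486
finger_force: 61.7
```

Request:
{"fn": "send_rows", "kwargs": {"series": [[[0,0,0,0,0,0.08,-1],[0,0,0,0,0,0.05,-1],[0,0,0,0,0,0,-1],[0,0,0,0,0,0,-1],[0,0,0,0,0,0,-1],[0,0,0,0,0,0,-1]]]}}

```text
time: 10.12
eef_pos: [0.5105, -0.1698, 0.2994]
tcp_rot: [0.992, -0.128, -0.0, -0.0]
contact_force: [-0.7, -0.0, -4.4]
opening: 0.485
finger_force: 61.7
```

```bash
python3 - <<'E'
from h import *
from plant import ctrl
s=ctrl.get_state();print(s["eef_pos"],s["tcp_rot"],s["dq"].round(3),Ro.from_quat(s["tcp_rot"]).as_matrix().round(4).tolist())
c=ctrl.read_camera("wrist");c=wristcam(c,s);pickle.dump(c,open("w3.pkl","wb"))
cv2.imwrite("pics/w3.png",c["img"][:,:,::-1])
E
```

```text
[ 0.51054007 -0.16982689  0.29940592] [ 9.91821599e-01 -1.27631949e-01 -3.45209352e-05 -3.18804302e-05] [-0.     0.001 -0.003  0.002  0.001  0.001] [[0.9674, -0.2532, -0.0001], [-0.2532, -0.9674, 0.0001], [-0.0001, -0.0001, -1.0]]
```

View pics/w3.png

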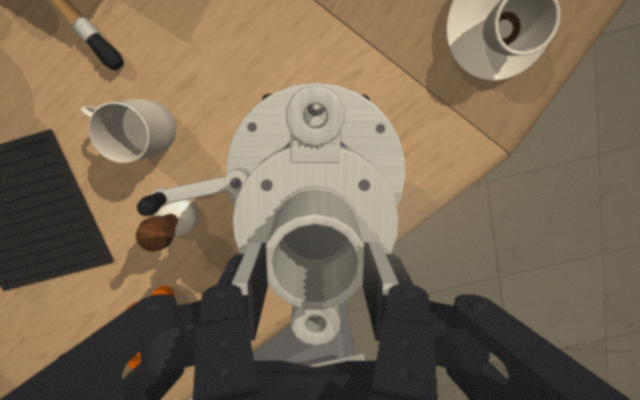

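The wrist view shows the carrier level over the head, with pin_far's tip visible through the front ear hole at about (317,110). I'll zoom in there to compare hole and pin directly.

```bash
python3 - <<'E'
from h import *
c=pickle.load(open("w3.pkl","rb"))
cv2.imwrite("pics/w3c.png",cv2.resize(c["img"][80:150,270:360,::-1],(720,560),interpolation=cv2.INTER_CUBIC))
E
```

```text
(no output)
```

View pics/w3c.png

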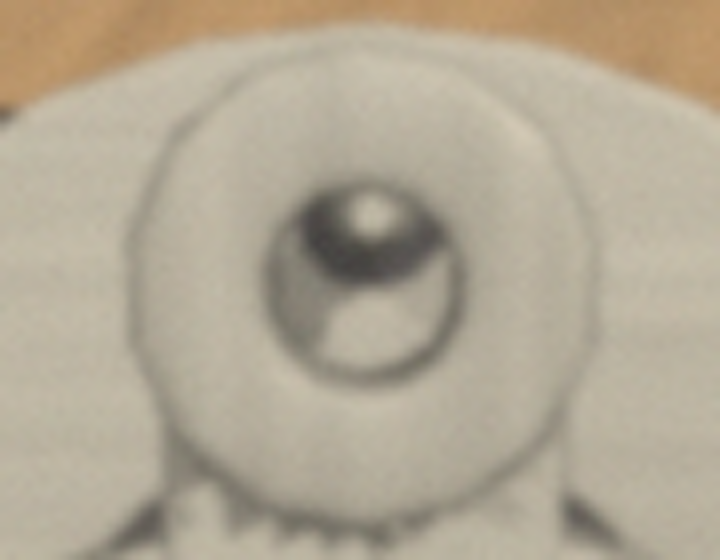

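```bash
python3 - <<'E'
from h import *
c=pickle.load(open("w3.pkl","rb"))
P=lambda x,y:((x-3.5)/8+270,(y-3.5)/8+80)
hole=onz(c,P(365.5,283),.2947);pin=onz(c,P(371.5,214),.201);col=onz(c,P(373.5,211),.175)
print(hole,pin,col)
R=c["R"];Rt=np.array([[.9674,-.2532],[-.2532,-.9674]])
tcp=np.array([.51054,-.16983]);print("hole in tool",Rt.T@(hole[:2]-tcp),"delta tool mm",1e3*Rt.T@(pin-hole)[:2],1e3*Rt.T@(col-hole)[:2])
# head outline upper arc -> circle on z=.175 plane
im=np.ascontiguousarray(c["img"][:,:,::-1]);hsv=cv2.cvtColor(im,cv2.COLOR_BGR2HSV)
m=((hsv[...,1]<50)&(hsv[...,2]>100)).astype(np.uint8);m[:75]=0;m[190:]=0;m[:,:215]=0;m[:,415:]=0
pts=[]
for u in list(range(250,385,3)):
    v=np.flatnonzero(m[:,u])[0];pts.append(onz(c,(u,v),.175)[:2])
for v in range(105,165,3):
    for u in np.flatnonzero(m[v])[[0,-1]]: pts.append(onz(c,(u,v),.175)[:2])
p=np.array(pts)
from scipy.optimize import least_squares
r=least_squares(lambda q:np.hypot(*(p-q[:2]).T)-q[2],[.51,-.17,.078],loss="soft_l1",f_scale=.001)
print(r.x,Rt.T@(r.x[:2]-tcp),np.abs(r.fun).mean())
E
```

```text
[ 0.56882725 -0.18488287  0.2947    ] [ 0.56931539 -0.18569922  0.201     ] [ 0.56860471 -0.18581043  0.175     ]
hole in tool [ 0.06019847 -0.00019619] delta tool mm [0.67893031 0.66614593] [0.01958076 0.9536711 ]
[ 0.51210325 -0.17016415  0.07596931] [ 1.59689628e-03 -7.25575613e-05] 0.00023816084698172023
```

Request:
{"fn": "send_rows", "kwargs": {"series": [[[0.04,0.03,1,0,0,0.006,-1],[0,0,1.5,0,0,0,-1],[0,0,1.5,0,0,0,-1],[0,0,1.5,0,0,0,-1],[0,0,0.9,0,0,0,-1],[0,0,0,0,0,0,-1],[0,0,0,0,0,0,-1],[0,0,0,0,0,0,-1]]]}}

```text
time: 11.18
eef_pos: [0.5113, -0.1705, 0.2364]
tcp_rot: [0.991, -0.131, 0.001, 0.0]
contact_force: [-0.6, 0.1, -4.3]
opening: 0.485
finger_force: 61.7
```

```bash
python3 - <<'E'
from h import *
from plant import ctrl
s=ctrl.get_state();print(s["eef_pos"],s["tcp_rot"],s["contact_force"])
c=ctrl.read_camera("wrist");c=wristcam(c,s);pickle.dump(c,open("w4.pkl","wb"))
a=cv2.resize(c["img"][80:150,270:360,::-1],(540,420),interpolation=cv2.INTER_CUBIC)
b=cv2.resize(c["img"][300:350,290:340,::-1],(250,250),interpolation=cv2.INTER_CUBIC)
o=np.zeros((420,790,3),np.uint8);o[:,:540]=a;o[:250,540:]=b
cv2.imwrite("pics/w4c.png",o)
E
```

```text
[ 0.51134115 -0.1704795   0.23641433] [ 9.91418615e-01 -1.30722305e-01  8.36773755e-04  3.29212874e-04] [-0.57241835  0.10831654 -4.31748513]
```

View pics/w4c.png

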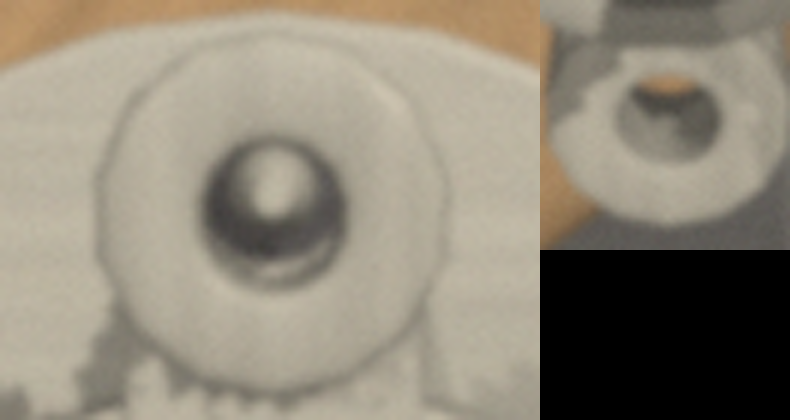

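The pin sits laterally centred in the hole, with its tip at about (273,188) and the hole at (274,213). Now to turn that into an offset.

```bash
python3 - <<'E'
from h import *
c=pickle.load(open("w4.pkl","rb"))
P=lambda x,y:((x-2.5)/6+270,(y-2.5)/6+80)
from plant import ctrl
R=Ro.from_quat(ctrl.get_state()["tcp_rot"]).as_matrix()
h=onz(c,P(273.5,213),.2317)
for v in (185,192,198):
    print(1e3*R.T@(onz(c,P(273,v),.201)-h))
E
```

```text
[ 7.87571957e-01 -1.58906982e-02  3.07011718e+01]
[ 1.32951194e-01 -1.56087492e-02  3.07002217e+01]
[-4.29082402e-01 -1.53666780e-02  3.06994060e+01]
```

Request:
{"fn": "send_rows", "kwargs": {"series": [[[0.02,0,0.4,0,0,0,-1],[0,0,0.4,0,0,0,-1],[0,0,0.4,0,0,0,-1],[0,0,0.4,0,0,0,-1],[0,0,0.4,0,0,0,-1],[0,0,0,0,0,0,-1]]]}}

```text
time: 11.98
eef_pos: [0.5108, -0.1701, 0.2148]
tcp_rot: [0.991, -0.131, -0.001, -0.0]
contact_force: [0.0, 0.1, -4.8]
opening: 0.485
finger_force: 61.7
```

Request:
{"fn": "send_rows", "kwargs": {"series": [[[0,0,0.4,0,0,0,-1],[0,0,0.4,0,0,0,-1],[0,0,0.4,0,0,0,-1],[0,0,0.3,0,0,0,-1],[0,0,0.1,0,0,0,-1],[0,0,0,0,0,0,-1]]]}}

```text
time: 12.72
eef_pos: [0.5111, -0.1703, 0.1994]
tcp_rot: [0.991, -0.131, -0.0, -0.0]
contact_force: [0.9, -0.1, -4.9]
opening: 0.485
finger_force: 61.7
```

Request:
{"fn": "send_rows", "kwargs": {"series": [[[0,0,0.1,0,0,0,-1],[0,0,0.1,0,0,0,-1],[0,0,0.1,0,0,0,-1],[0,0,0,0,0,0,-1]]]}}

```text
time: 13.22
eef_pos: [0.511, -0.1702, 0.1963]
tcp_rot: [0.991, -0.131, -0.0, -0.0]
contact_force: [0.2, 0.4, -5.4]
opening: 0.489
finger_force: 61.7
```

Request:
{"fn": "send_rows", "kwargs": {"series": [[[0,0,0.1,0,0,0,-1],[0,0,0,0,0,0,-1],[0,0,0,0,0,0,-1]]]}}

```text
time: 13.6
eef_pos: [0.5111, -0.1704, 0.1961]
tcp_rot: [0.991, -0.131, 0.0, 0.0]
contact_force: [-1.9, 0.9, -1.0]
opening: 0.485
finger_force: 62.4
```

Request:
{"fn": "send_rows", "kwargs": {"series": [[[0,0,0.1,0,0,0,-1],[0,0,0,0,0,0,-1],[0,0,0,0,0,0,-1]]]}}

```text
time: 13.98
eef_pos: [0.511, -0.1705, 0.1958]
tcp_rot: [0.991, -0.131, 0.0, 0.0]
contact_force: [-5.6, 0.9, 5.1]
opening: 0.482
finger_force: 63.6
```

Request:
{"fn": "send_rows", "kwargs": {"series": [[[0,0,0,0,0,0,0.3],[0,0,0,0,0,0,0.3],[0,0,0,0,0,0,0.3],[0,0,0,0,0,0,0.3],[0,0,-1,0,0,0,0.3],[0,0,-3,0,0,0,0.3],[0,0,-4,0,0,0,0.3],[0,0,-4,0,0,0,0.3],[0,0,-2,0,0,0,-1],[0,0,0,0,0,0,-1]]]}}

```text
time: 15.22
eef_pos: [0.5117, -0.1706, 0.3363]
tcp_rot: [0.991, -0.131, 0.002, 0.001]
contact_force: [-0.1, -0.5, -0.7]
opening: 0.23
finger_force: 0.0
```

```bash
python3 - <<'E'
from h import *
from plant import ctrl
s=ctrl.get_state();print(s["eef_pos"],s["tcp_rot"],s["contact_force"])
c=ctrl.read_camera("wrist");c=wristcam(c,s);pickle.dump(c,open("w5.pkl","wb"))
cv2.imwrite("pics/w5.png",c["img"][:,:,::-1])
H=np.array([.5120,-.1704]);g=np.radians(-15.1);u=np.array([np.cos(g),np.sin(g)]);v=np.array([-u[1],u[0]])
for X in ([*(H+.06*u),.201],[*(H-.06*u),.201],[*H,.232],[*(H+.064*v),.19]):print(proj(c,X).round(1))
E
```

```text
[ 0.51168609 -0.17060702  0.33625044] [ 9.91417501e-01 -1.30721440e-01  1.67884745e-03  6.51601225e-04] [-0.12749616 -0.51584649 -0.68608466]
[314.9 106. ]
[314.7 237.5]
[314.8 183.6]
[245.5 172.5]
```

View pics/w5.png

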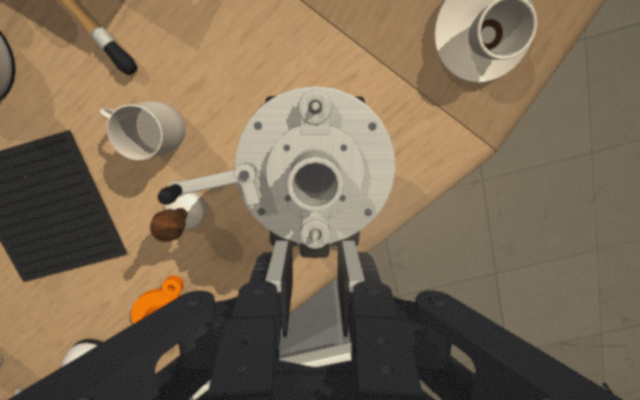

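The carrier sits home with both pins through its ears, at (315,106) and (315,236), where the geometry predicts them. The knob is at about (170,193) and the lever hinge at (245,174). Next comes the lever swing.

```bash
python3 - <<'E'
from h import *
from plant import ctrl
c=pickle.load(open("w5.pkl","rb"));im=c["img"].astype(int)
m=(im.max(2)<60).astype(np.uint8);m[:175]=0;m[210:]=0;m[:,:150]=0;m[:,190:]=0
n,l,st,ce=cv2.connectedComponentsWithStats(m);i=1+np.argmax(st[1:,4]);print(st[i],ce[i])
k=onz(c,ce[i],.211)[:2]
H=np.array([.5118,-.1704]);g=np.radians(-15.1);u=np.array([np.cos(g),np.sin(g)]);v=np.array([-u[1],u[0]])
h=H+.064*v;d=k-h;th=np.arctan2(-d@u,d@v);print("knob",k,"r",np.hypot(*d),"theta",th)
tx=np.cos(th)*u+np.sin(th)*v
kk=h+.065*(-np.sin(th)*u+np.cos(th)*v)
S=kk+.032*tx;s=ctrl.get_state()
go(s,[*S,.207],g+th)
E
```

```text
[159 185  22  19 274] [169.25912409 193.80291971]
knob [ 0.53114537 -0.04318146] r 0.06548287629950471 theta 0.22271223114184724
tool shift cm [  1.78 -13.45  12.71] rotvec [-1.000e-04  1.000e-04 -2.214e-01]
```

Request:
{"fn": "send_rows", "kwargs": {"series": [[[0.4,-2.6,0,0,0,0,-1],[0.4,-4,0,0,0,0,-1],[0.5,-4,0,0,0,0,-1],[0.5,-2.85,0,0,0,0,-1],[0,0,0,0,0,-0.11,-1],[0,0,3,0,0,-0.11,-1],[0,0,4,0,0,0,-1],[0,0,3.7,0,0,0,-1],[0,0,2,0,0,0,-1],[0,0,0,0,0,0,-1]]]}}

```text
time: 16.52
eef_pos: [0.5617, -0.0446, 0.2045]
tcp_rot: [1.0, -0.021, -0.003, -0.001]
contact_force: [-0.2, 0.8, 0.6]
opening: -0.001
finger_force: 0.0
```

Request:
{"fn": "send_rows", "kwargs": {"series": [[[-0.45,0,0,0,0,0,-1],[-0.45,0,0,0,0,0,-1],[-0.45,0,0,0,0,0,-1],[0,0,0,0,0,0,-1]]]}}

```text
time: 17.02
eef_pos: [0.5497, -0.0445, 0.2081]
tcp_rot: [1.0, -0.021, 0.001, 0.0]
contact_force: [-0.4, 0.1, 0.2]
opening: 0.001
finger_force: 0.0
```

Request:
{"fn": "send_rows", "kwargs": {"series": [[[-0.66,-0.15,0,0,0,-0.1,-1],[-0.66,-0.15,0,0,0,-0.1,-1],[-0.66,-0.15,0,0,0,-0.1,-1],[-0.66,-0.15,0,0,0,-0.1,-1],[-0.66,-0.15,0,0,0,-0.1,-1],[-0.66,-0.15,0,0,0,-0.1,-1],[0,0,0,0,0,0,-1]]]}}

```text
time: 17.9
eef_pos: [0.5097, -0.0439, 0.2076]
tcp_rot: [0.962, 0.275, 0.0, 0.0]
contact_force: [-0.7, 0.8, 0.7]
opening: -0.001
finger_force: 0.0
```

```bash
cat > chk.py <<'E'
from h import *
from plant import ctrl
s=ctrl.get_state();H=np.array([.5118,-.1704]);g=np.radians(-15.1);u=np.array([np.cos(g),np.sin(g)]);v=np.array([-u[1],u[0]]);h=H+.064*v
R=Ro.from_quat(s["tcp_rot"]).as_matrix();print("hinge->tcp in tool mm",1e3*R[:2,:2].T@(s["eef_pos"][:2]-h),"phi",np.arctan2(R[1,0],R[0,0])-g,"f",s["contact_force"])
c=ctrl.read_camera("wrist");c=wristcam(c,s)
m=(c["img"].max(2)<60).astype(np.uint8)
for th in np.arange(0.1,1.6,.1):
    w=h+.065*(-np.sin(th)*u+np.cos(th)*v);p=proj(c,[*w,.2255]).round().astype(int)
    print(round(th,1),p,m[max(p[1]-3,0):p[1]+4,p[0]-3:p[0]+4].mean().round(2) if 0<=p[1]<400 else None)
E
python3 chk.py
```

```text
hinge->tcp in tool mm [ 18.23478959 -64.85513547] phi 0.819957306442417 f [-0.73870558  0.76629735  0.71683663]
0.1 [350 198] 0.2
0.2 [341 208] 0.16
0.3 [334 219] 0.96
0.4 [327 231] 1.0
0.5 [322 243] 0.0
0.6 [318 255] 0.43
0.7 [316 267] 0.86
0.8 [315 279] 1.0
0.9 [316 290] 0.88
1.0 [317 302] 1.0
1.1 [320 313] 1.0
1.2 [324 323] 1.0
1.3 [329 333] 1.0
1.4 [336 342] 1.0
1.5 [343 350] 1.0
```

Request:
{"fn": "send_rows", "kwargs": {"series": [[[-0.66,-0.15,0,0,0,-0.1,-1],[-0.66,-0.15,0,0,0,-0.1,-1],[-0.66,-0.15,0,0,0,-0.1,-1],[-0.66,-0.15,0,0,0,-0.1,-1],[-0.66,-0.15,0,0,0,-0.1,-1],[-0.66,-0.15,0,0,0,-0.1,-1],[0,0,0,0,0,0,-1]]]}}

```text
time: 18.82
eef_pos: [0.4766, -0.0661, 0.2076]
tcp_rot: [0.838, 0.546, 0.0, 0.0]
contact_force: [0.4, 0.1, -0.3]
opening: -0.0
finger_force: 0.0
```

Request:
{"fn": "send_rows", "kwargs": {"series": [[[-0.33,-0.06,0,0,0,-0.05,-1],[0,0,0,0,0,0,-1]]]}}

```text
time: 19.08
eef_pos: [0.4748, -0.0687, 0.2075]
tcp_rot: [0.824, 0.567, 0.0, 0.0]
contact_force: [-0.1, 0.1, 0.3]
opening: -0.001
finger_force: 0.0
```

Request:
{"fn": "send_rows", "kwargs": {"series": [[[-0.15,0,0,0,0,0,-1],[-0.15,0,0,0,0,0,-1],[0,0,0,0,0,0,-1]]]}}

```text
time: 19.45
eef_pos: [0.4735, -0.0716, 0.2074]
tcp_rot: [0.823, 0.568, 0.0, -0.0]
contact_force: [0.6, -0.8, -0.7]
opening: 0.002
finger_force: 0.0
```

Request:
{"fn": "send_rows", "kwargs": {"series": [[[-0.15,0,0,0,0,0,-1],[-0.15,0,0,0,0,0,-1],[0,0,0,0,0,0,-1]]]}}

```text
time: 19.82
eef_pos: [0.4724, -0.0744, 0.2074]
tcp_rot: [0.823, 0.568, -0.0, -0.0]
contact_force: [0.3, 0.8, 0.1]
opening: -0.003
finger_force: 0.0
```

Request:
{"fn": "send_rows", "kwargs": {"series": [[[1,0,0,0,0,0,-1],[2,0,0,0,0,0,-1],[2,0,-2,0,0,0,-1],[2,0,-4,0,0,0,-1],[0,0,-4,0,0,0,-1],[0,0,0,0,0,0,-1],[0,0,0,0,0,0,-1]]]}}

```text
time: 20.7
eef_pos: [0.497, -0.0084, 0.3066]
tcp_rot: [0.823, 0.568, -0.0, -0.0]
contact_force: [0.7, 0.1, -0.1]
opening: 0.0
finger_force: 0.0
```

```bash
python3 chk.py
```

```text
hinge->tcp in tool mm [ 82.50643102 -64.95709228] phi 1.4717280907585506 f [ 0.67913817  0.08930423 -0.05997586]
0.1 [383 216] 0.0
0.2 [375 218] 0.0
0.3 [367 221] 0.0
0.4 [359 224] 0.0
0.5 [352 228] 0.0
0.6 [345 233] 0.0
0.7 [339 238] 0.0
0.8 [333 244] 0.0
0.9 [328 250] 0.0
1.0 [324 257] 0.0
1.1 [321 263] 0.1
1.2 [318 270] 0.57
1.3 [316 278] 0.86
1.4 [315 285] 0.96
1.5 [315 292] 1.0
```

Request:
{"fn": "send_rows", "kwargs": {"series": [[[0,0,-3,0,0,0,1],[0,0,-3,0,0,0,1],[-3,0,0,0,0,0,1],[-3,0,0,0,0,0,1],[-3,0,0,0,0,0,1],[0,0,0,0,0,0,1],[0,0,0,0,0,0,1]]]}}

```text
time: 21.62
eef_pos: [0.4652, -0.0926, 0.3663]
tcp_rot: [0.823, 0.568, -0.0, -0.001]
contact_force: [-0.9, 0.2, -0.1]
opening: 1.003
finger_force: 0.0
```

```bash
python3 chk.py; python3 - <<'E'
from h import *
from plant import ctrl
s=ctrl.get_state();c=wristcam(ctrl.read_camera("wrist"),s)
H=np.array([.5118,-.1704]);g=np.radians(-15.1);u=np.array([np.cos(g),np.sin(g)]);v=np.array([-u[1],u[0]]);h=H+.064*v
m=(c["img"].max(2)<60).astype(np.uint8)
n,l,st,ce=cv2.connectedComponentsWithStats(m)
for i in range(1,n):
    if st[i,4]>60:
        k=onz(c,ce[i],.213)[:2]-h;print(st[i],ce[i].round(1),"r",np.hypot(*k).round(4),"th",np.arctan2(-k@u,k@v).round(3))
for n_,X in(("far",[*(H+.06*u),.201]),("near",[*(H-.06*u),.201]),("tube",[*H,.232])):print(n_,proj(c,X).round(1))
E
```

```text
hinge->tcp in tool mm [ -7.52734671 -64.87006299] phi 1.4710058311168397 f [-0.86817828  0.24187957 -0.11355225]
0.1 [376  93] 0.0
0.2 [369  95] 0.92
0.3 [362  98] 0.94
0.4 [355 101] 0.0
0.5 [348 105] 0.0
0.6 [342 110] 0.0
0.7 [336 115] 0.0
0.8 [331 121] 0.0
0.9 [327 127] 0.0
1.0 [323 133] 0.0
1.1 [320 140] 0.57
1.2 [318 147] 1.0
1.3 [316 154] 1.0
1.4 [315 161] 1.0
1.5 [315 168] 1.0
[357  88  16  15 179] [364.6  95. ] r 0.0657 th 0.226
[ 564   99   76   53 1650] [606.7 118.8] r 0.203 th -1.464
[382 133  22  10 158] [393.9 136.6] r 0.0265 th -0.381
[ 259  136  108   92 3860] [296.3 172.9] r 0.0831 th 1.575
[   0  155   53   89 3507] [ 21.7 197.1] r 0.3499 th 1.565
[    0   255   640   145 41350] [318.7 357.8] r 0.2266 th 2.771
far [444.1 217.8]
near [326.4 228.6]
tube [391.2 234.9]
```

```bash
cat > lev.py <<'E'
from h import *
from plant import ctrl
s=ctrl.get_state()
H=np.array([.5118,-.1704]);g=np.radians(-15.1);u=np.array([np.cos(g),np.sin(g)]);v=np.array([-u[1],u[0]]);h=H+.064*v
for name in("wrist","top"):
    c=ctrl.read_camera(name)
    if name=="wrist":c=wristcam(c,s)
    hsv=cv2.cvtColor(c["img"],cv2.COLOR_RGB2HSV);print(name)
    for th in list(np.arange(0,1.7,.15)):
        o=[]
        for r,z in((.03,.193),(.038,.193),(.046,.193),(.054,.193),(.065,.2255),(.065,.2)):
            p=proj(c,[*(h+r*(-np.sin(th)*u+np.cos(th)*v)),z]).round().astype(int)
            o.append(tuple(int(x) for x in hsv[p[1],p[0],1:]) if 0<=p[1]<400 and 0<=p[0]<640 else None)
        print(round(th,2),o)
E
python3 lev.py
```

```text
wrist
0.0 [(75, 146), (112, 194), (110, 193), (106, 195), (115, 191), (109, 191)]
0.15 [(35, 205), (36, 210), (36, 207), (35, 205), (54, 61), (0, 43)]
0.3 [(38, 201), (35, 198), (35, 182), (36, 168), (36, 35), (14, 37)]
0.45 [(52, 99), (111, 145), (114, 192), (110, 192), (111, 196), (113, 192)]
0.6 [(15, 33), (102, 132), (108, 184), (109, 196), (112, 187), (107, 189)]
0.75 [(7, 37), (97, 105), (103, 134), (107, 134), (103, 136), (107, 134)]
0.9 [(44, 105), (13, 40), (107, 124), (106, 130), (110, 132), (114, 132)]
1.05 [(25, 90), (14, 37), (0, 30), (98, 73), (108, 120), (105, 131)]
1.2 [(33, 116), (42, 103), (44, 29), (43, 30), (15, 35), (26, 30)]
1.35 [(32, 176), (35, 132), (36, 79), (31, 33), (34, 38), (30, 34)]
1.5 [(36, 189), (35, 192), (28, 109), (26, 49), (14, 36), (8, 33)]
1.65 [(33, 154), (34, 141), (28, 102), (33, 133), (36, 79), (9, 30)]
top
0.0 [(120, 102), (121, 165), (120, 168), (117, 170), (115, 166), (119, 167)]
0.15 [(36, 183), (36, 183), (67, 163), (52, 172), (26, 20), (38, 20)]
0.3 [(37, 181), (36, 182), (35, 183), (43, 167), (0, 15), (34, 15)]
0.45 [(40, 122), (121, 101), (118, 167), (118, 166), (117, 165), (119, 163)]
0.6 [(20, 13), (118, 106), (121, 103), (116, 103), (118, 155), (119, 156)]
0.75 [(30, 17), (90, 31), (118, 104), (117, 105), (121, 103), (121, 103)]
0.9 [(10, 26), (20, 13), (120, 104), (124, 103), (121, 103), (117, 98)]
1.05 [(33, 54), (48, 16), (0, 14), (73, 14), (82, 25), (121, 101)]
1.2 [(35, 101), (47, 65), (16, 16), (34, 15), (17, 15), (16, 16)]
1.35 [(34, 104), (39, 111), (16, 16), (16, 16), (16, 16), (0, 16)]
1.5 [(35, 177), (33, 178), (41, 93), (39, 39), (18, 14), (32, 16)]
1.65 [(35, 173), (35, 123), (28, 72), (39, 86), (37, 69), (39, 33)]
```

```bash
python3 - <<'E'
from h import *
from plant import ctrl
s=ctrl.get_state();w6=wristcam(ctrl.read_camera("wrist"),s);pickle.dump(w6,open("w6.pkl","wb"))
w1,w5,t=[pickle.load(open(f,"rb")) for f in("w1.pkl","w5.pkl","cams0.pkl")];t=t["top"]
def blob(c,p,n):
    m=np.zeros(c["img"].shape[:2],np.uint8);x,y=map(int,p);m[y-18:y+18,x-18:x+18]=(c["img"].max(2)<65)[y-18:y+18,x-18:x+18]
    k,l,st,ce=cv2.connectedComponentsWithStats(m);i=1+np.argmax(st[1:,4]);print(n,st[i],ce[i]);return ray(c,ce[i])
rs=dict(w1=blob(w1,(204,87),"w1"),w5=blob(w5,(169,194),"w5"),w6=blob(w6,(365,95),"w6"),t=blob(t,(371,192),"t"))
def tri(L):
    A=np.zeros((3,3));b=np.zeros(3)
    for o,d in L:
        d=d/np.linalg.norm(d);M=np.eye(3)-np.outer(d,d);A+=M;b+=M@o
    X=np.linalg.solve(A,b);return X.round(4),[round(1e3*np.linalg.norm(np.cross(X-o,d/np.linalg.norm(d))),1) for o,d in L]
print(tri(rs.values()));print(tri([rs[k] for k in("w1","w5","w6")]));print(tri([rs[k] for k in("w5","w6")]))
E
```

```text
w1 [195  80  19  15 224] [203.53571429  87.12946429]
w5 [159 185  22  19 283] [169.25795053 193.91872792]
w6 [357  88  16  15 187] [364.32620321  95.16042781]
t [381 196   8  14  92] [385.11956522 203.16304348]
(array([ 0.525 , -0.0552,  0.2385]), [np.float64(10.3), np.float64(10.4), np.float64(13.8), np.float64(28.7)])
(array([ 0.5311, -0.0432,  0.2114]), [np.float64(0.2), np.float64(0.1), np.float64(0.2)])
(array([ 0.5312, -0.0432,  0.2112]), [np.float64(0.1), np.float64(0.1)])
```

```bash
python3 - <<'E'
from h import *
from plant import ctrl
H=np.array([.5118,-.1704]);g=np.radians(-15.1);u=np.array([np.cos(g),np.sin(g)]);v=np.array([-u[1],u[0]]);h=H+.064*v
th=.225;tx=np.cos(th)*u+np.sin(th)*v;kk=np.array([.5311,-.0432]);s=ctrl.get_state();go(s,[*(kk+.032*tx),.182],g+th)
E
```

```text
tool shift cm [ 7.93  7.43 18.53] rotvec [-3.0000e-04  0.0000e+00  1.2475e+00]
```

Request:
{"fn": "send_rows", "kwargs": {"series": [[[3.9,3.7,0,0,0,0,-1],[4.03,3.73,0,0,0,0,-1],[0,0,0,0,0,0.18,-1],[0,0,0,0,0,0.18,-1],[0,0,0,0,0,0.18,-1],[0,0,0,0,0,0.18,-1],[0,0,0,0,0,0.18,-1],[0,0,0,0,0,0.18,-1],[0,0,0,0,0,0.1675,-1],[0,0,0,0,0,0,-1]]]}}

```text
time: 23.12
eef_pos: [0.5631, -0.0448, 0.3673]
tcp_rot: [1.0, -0.019, -0.0, -0.0]
contact_force: [0.6, 0.5, 0.0]
opening: -0.002
finger_force: 0.0
```

Request:
{"fn": "send_rows", "kwargs": {"series": [[[0,0,4,0,0,0,-1],[0,0,4,0,0,0,-1],[0,0,4,0,0,0,-1],[0,0,3,0,0,0,-1],[0,0,2,0,0,0,-1],[0,0,1.5,0,0,0,-1],[0,0,0,0,0,0,-1],[0,0,0,0,0,0,-1]]]}}

```text
time: 24.12
eef_pos: [0.5638, -0.0455, 0.1838]
tcp_rot: [1.0, -0.02, 0.001, 0.0]
contact_force: [-0.3, 0.3, 0.5]
opening: 0.003
finger_force: 0.0
```

Request:
{"fn": "send_rows", "kwargs": {"series": [[[-0.45,0,0,0,0,0,-1],[-0.45,0,0,0,0,0,-1],[-0.45,0,0,0,0,0,-1],[-0.66,-0.15,0,0,0,-0.1,-1],[-0.66,-0.15,0,0,0,-0.1,-1],[-0.66,-0.15,0,0,0,-0.1,-1]]]}}

```text
time: 24.88
eef_pos: [0.5298, -0.0412, 0.1828]
tcp_rot: [0.991, 0.131, 0.001, 0.0]
contact_force: [1.7, 0.6, -0.5]
opening: 0.002
finger_force: 0.9
```

```bash
python3 lev.py|tail -12
```

```text
0.0 [(109, 68), (105, 68), (108, 66), (108, 66), (106, 72), (107, 69)]
0.15 [(111, 62), (111, 60), (106, 58), (112, 57), (107, 57), (112, 57)]
0.3 [(112, 57), (111, 53), (108, 52), (96, 45), (105, 46), (106, 41)]
0.45 [(110, 51), (108, 45), (95, 43), (102, 35), (105, 34), (108, 33)]
0.6 [(102, 45), (105, 39), (106, 36), (104, 32), (106, 29), (102, 25)]
0.75 [(106, 41), (99, 36), (107, 31), (79, 29), (31, 25), (27, 19)]
0.9 [(103, 37), (112, 32), (97, 29), (26, 20), (122, 100), (118, 95)]
1.05 [(100, 33), (107, 31), (0, 17), (59, 13), (85, 24), (124, 99)]
1.2 [(93, 33), (109, 28), (17, 15), (17, 15), (16, 16), (34, 15)]
1.35 [(104, 32), (108, 26), (17, 15), (30, 17), (17, 15), (0, 15)]
1.5 [(104, 32), (70, 40), (40, 90), (41, 37), (34, 15), (16, 16)]
1.65 [(105, 34), (49, 63), (29, 70), (37, 82), (42, 67), (41, 31)]
```

Request:
{"fn": "send_rows", "kwargs": {"series": [[[-0.66,-0.15,0,0,0,-0.1,-1],[-0.66,-0.15,0,0,0,-0.1,-1],[-0.66,-0.15,0,0,0,-0.1,-1],[-0.66,-0.15,0,0,0,-0.1,-1]]]}}

```text
time: 25.48
eef_pos: [0.5034, -0.0461, 0.1828]
tcp_rot: [0.946, 0.325, 0.001, -0.0]
contact_force: [1.8, 1.5, 0.8]
opening: -0.001
finger_force: 0.9
```

Request:
{"fn": "send_rows", "kwargs": {"series": [[[-0.66,-0.15,0,0,0,-0.1,-1],[-0.66,-0.15,0,0,0,-0.1,-1],[-0.66,-0.15,0,0,0,-0.1,-1],[-0.66,-0.15,0,0,0,-0.1,-1],[-0.66,-0.15,0,0,0,-0.1,-1]]]}}

```text
time: 26.1
eef_pos: [0.4762, -0.0659, 0.1827]
tcp_rot: [0.836, 0.549, 0.001, -0.0]
contact_force: [1.6, 0.8, 1.1]
opening: 0.001
finger_force: 0.9
```

```bash
python3 chk.py|head -1;python3 lev.py|head -13
```

```text
hinge->tcp in tool mm [ 18.33238017 -64.9324875 ] phi 1.424991796239119 f [1.62945458 0.84748376 1.06015866]
wrist
0.0 [(55, 163), (68, 97), (64, 88), (113, 171), (105, 206), (110, 206)]
0.15 [(46, 134), (44, 146), (67, 80), (99, 106), (113, 212), (114, 202)]
0.3 [(42, 121), (59, 155), (71, 83), (62, 58), (95, 105), (115, 213)]
0.45 [(41, 117), (50, 143), (54, 151), (71, 61), (56, 59), (107, 145)]
0.6 [(39, 118), (48, 148), (51, 145), (38, 142), (46, 140), (41, 50)]
0.75 [(39, 119), (42, 115), (51, 124), (54, 132), (48, 121), (69, 48)]
0.9 [(34, 152), (34, 112), (45, 131), (48, 121), (46, 110), (36, 50)]
1.05 [(36, 148), (33, 108), (41, 117), (46, 117), (22, 114), (22, 46)]
1.2 [(38, 142), (37, 201), (35, 101), (32, 64), (20, 76), (27, 96)]
1.35 [(38, 208), (36, 201), (31, 181), (5, 47), (18, 42), (31, 41)]
1.5 [(36, 214), (34, 215), (37, 117), (29, 44), (7, 39), (12, 42)]
1.65 [(35, 162), (34, 129), (23, 44), (17, 46), (28, 126), (34, 38)]
```

Request:
{"fn": "send_rows", "kwargs": {"series": [[[-0.2,0,0,0,0,0,-1],[-0.2,0,0,0,0,0,-1],[0,0,0,0,0,0,-1]]]}}

```text
time: 26.62
eef_pos: [0.4744, -0.07, 0.1824]
tcp_rot: [0.837, 0.548, -0.0, -0.0]
contact_force: [-0.1, 1.5, 1.0]
opening: -0.001
finger_force: 0.7
```

Request:
{"fn": "send_rows", "kwargs": {"series": [[[-0.2,0,0,0,0,0,-1],[-0.2,0,0,0,0,0,-1],[0,0,0,0,0,0,-1]]]}}

```text
time: 27.0
eef_pos: [0.4728, -0.0739, 0.1823]
tcp_rot: [0.836, 0.548, -0.0, 0.0]
contact_force: [-0.7, 2.6, 0.6]
opening: 0.0
finger_force: 0.5
```

Still no stop. I'll keep going gently until the force rises.

Request:
{"fn": "send_rows", "kwargs": {"series": [[[-0.2,0,0,0,0,0,-1],[-0.1,0,0,0,0,0,-1],[0,0,0,0,0,0,-1]]]}}

```text
time: 27.38
eef_pos: [0.4724, -0.0748, 0.1824]
tcp_rot: [0.837, 0.548, 0.002, -0.001]
contact_force: [3.7, 5.6, -0.8]
opening: -0.001
finger_force: 3.6
```

Request:
{"fn": "send_rows", "kwargs": {"series": [[[-0.2,0,0,0,0,0,-1],[-0.1,0,0,0,0,0,-1],[0,0,0,0,0,0,-1]]]}}

```text
time: 27.75
eef_pos: [0.4724, -0.0749, 0.1825]
tcp_rot: [0.837, 0.548, 0.005, -0.003]
contact_force: [6.0, 14.3, 0.3]
opening: 0.0
finger_force: 7.6
```

The force has risen to about 15 N with no further motion, so the lever is at its stop. I'll retreat and check the lever and carrier.

Request:
{"fn": "send_rows", "kwargs": {"series": [[[1,0,0,0,0,0,-1],[2,0,0,0,0,0,-1],[2,0,-2,0,0,0,-1],[0,0,-5,0,0,0,1],[0,0,-5,0,0,0,1],[-2,0,-5,0,0,0,1],[-4,0,-2,0,0,0,1],[-4,0,0,0,0,0,1],[0,0,0,0,0,0,1],[0,0,0,0,0,0,1]]]}}

```text
time: 29.0
eef_pos: [0.4505, -0.1252, 0.3721]
tcp_rot: [0.837, 0.548, -0.0, -0.0]
contact_force: [0.3, 0.1, -0.1]
opening: 0.997
finger_force: 0.0
```

```bash
python3 lev.py|head -13; python3 - <<'E'
from h import *
from plant import ctrl
s=ctrl.get_state();print(s["eef_pos"],s["contact_force"]);c=wristcam(ctrl.read_camera("wrist"),s)
H=np.array([.5118,-.1704]);g=np.radians(-15.1);u=np.array([np.cos(g),np.sin(g)]);v=np.array([-u[1],u[0]])
# tube top: dark interior blob
p=proj(c,[*H,.232]);print("tube pred",p);x,y=p.astype(int)
hsv=cv2.cvtColor(c["img"],cv2.COLOR_RGB2HSV)[max(y-30,0):y+30,x-30:x+30]
m=(hsv[...,2]<110).astype(np.uint8);n,l,st,ce=cv2.connectedComponentsWithStats(m)
i=1+np.argmax(st[1:,4]);print(st[i],onz(c,ce[i]+[x-30,max(y-30,0)],.228))
E
```

```text
wrist
0.0 [(109, 194), (110, 193), (109, 189), (111, 191), (108, 181), (113, 179)]
0.15 [(110, 192), (110, 193), (112, 193), (114, 193), (113, 187), (112, 186)]
0.3 [(113, 197), (109, 194), (114, 185), (111, 186), (112, 187), (109, 192)]
0.45 [(111, 189), (111, 191), (113, 191), (113, 194), (111, 189), (111, 193)]
0.6 [(111, 191), (112, 193), (112, 191), (109, 190), (110, 194), (112, 193)]
0.75 [(110, 163), (108, 192), (113, 190), (113, 189), (110, 187), (111, 184)]
0.9 [(108, 132), (107, 131), (114, 128), (104, 130), (105, 134), (109, 131)]
1.05 [(94, 100), (103, 134), (104, 132), (102, 128), (108, 128), (108, 128)]
1.2 [(32, 112), (90, 71), (107, 124), (105, 131), (108, 128), (105, 129)]
1.35 [(34, 167), (29, 98), (15, 34), (44, 35), (26, 39), (79, 55)]
1.5 [(35, 204), (35, 203), (34, 202), (33, 200), (17, 44), (42, 36)]
1.65 [(37, 202), (37, 202), (35, 196), (37, 180), (6, 40), (11, 47)]
[ 0.45073244 -0.12453582  0.37207994] [-0.25952404 -0.67831069 -0.42073009]
tube pred [395.74844443 193.37380185]
[ 11  12  38  33 938] [ 0.51265452 -0.16916841  0.228     ]
```

The lever bar now lies at about 1.5 rad, the old position shows bare wood, and the tube is still centred on the head.

```bash
python3 -c "
from plant import ctrl
print(ctrl.sign_off())"
```

```text
the job is handed in; nothing more can be done
None
```

The job is handed in with the burr carrier flush on both guide pins and the clamp lever swung to its stop (about 1.5 rad). My final camera check agreed with both; the sign-off call returned no verdict. The first lever sweep passed over the knob without moving it, so I repeated it lower.

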